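# Load the work carriage and slide it home against its sprung stop

### The job

Lay the square brass spacer flat in the dowel-pin nest on the carriage, then set the round aluminium disc flat on top of it, knob up. Then take the carriage's black grip and slide the loaded carriage along its bars to the hidden sprung stop in the green housing, so gently that the red pointer comes up upright on its green mark and never swings well over to the other side; let go so that it stays there. Leave the oil bottle, the screwdriver and the steel ring where they are.

Things in the scene. Friction and masses are not known exactly. Their poses are not given: they have to be found in the camera images.
- bed: Fixed sage-green bed casting, 462 x 130 mm, 22 mm thick, on the table; it may stand turned by up to 15 degrees. Origin on the table, 170 mm from its near end; its x axis runs along the guide bars away from the robot. At the far end stands the green stop housing (x 145 to 287 mm, 124 mm wide, top 110 mm above the table).
- nest (a point): Centre of the nest's floor on the carriage: 58 mm square steel pad, 72 mm above the table, 16 mm above the carriage slab. Eight upright aluminium dowel pins, 8 mm thick, round tops 28 mm above this point: two on each side, 20 mm either side of its middle (32 mm clear between for a finger); facing rows are 65 mm apart inside. x along the bars away from the robot, z up.
- grip (a point): Centre of the top of the carriage's upright black grip (orange foot): 22 mm thick along the bars, 44 mm wide across them, free height 66 mm; its top is 122 mm above the table. It stands 110 mm nearer the robot than the nest centre. Axes as the carriage.
- carriage (a joint): Slide of the carriage (dark steel slab 185 x 92 mm) along the bars, in m: 0 is its near end, growing away from the robot. It drags with about 10 N and stays where it is left. Its steel rod, entering the housing, meets the stop somewhere between 0.065 and 0.100; where is set anew each time and cannot be seen.
- pointer (a joint): Red pointer (68 mm) on top of the housing, swinging across the bed, driven by the sprung stop pin; rad: 0 leaning 60 deg to the bed's +y (stop untouched), 1.05 upright on the green mark (home, pin pressed 5 mm), 2.1 leaning 60 deg to -y (bottomed at 10 mm, overdriven). 0.21 rad per mm. The spring adds 2.5 N at first touch, 5 N upright, 7.5 N bottomed, to the drag; it cannot push the carriage back.
- spacer: Loose square brass-coloured plate 60 x 60 x 20 mm, about 0.2 kg, lying flat. Origin in the centre of its underside, z up, x and y square to its sides.
- disc: Loose round aluminium disc, 70 mm across and 12 mm thick, with a black upright knob, 28 mm across and 32 mm tall, on its centre; about 0.2 kg. Origin in the centre of its underside, z up.
- oil: Bystander: yellow bottle with red cap, 56 mm across, 130 mm tall, standing. Origin at the centre of its foot.
- driver: Bystander: screwdriver, 170 mm long, lying flat.
- bezel: Bystander: steel ring, 60 mm across, 8 mm high, lying flat.
Mind the look-alikes: they are no part of the job. What is meant by the disc is not brown, and is the larger of those in its own colour. Several things look just like the spacer: the one meant starts nearest to the robot's base.

How it is judged (in metres and radians):
On the way, in this order (a step that is already met when the one before it is completed fails the run):
1. the spacer lies flat in the nest, let go (horizontal distance between spacer and nest below 0.006 m and z of spacer in the frame of nest between -0.003 and 0.003 m and angle between spacer's own z axis and vertical below 0.08 rad and contact force between spacer and the fingers below 0.1 N), for 0.2 s.
2. the disc lies flat on the spacer, let go, the spacer still seated (horizontal distance between spacer and nest below 0.006 m and z of spacer in the frame of nest between -0.003 and 0.003 m and angle between each of spacer, disc's own z axis and vertical below 0.08 rad and horizontal distance between disc and nest below 0.007 m and z of disc in the frame of nest between 0.0165 and 0.0235 m and contact force between disc and the fingers below 0.1 N), for 0.2 s.
3. the loaded carriage is slid to the stop: the pointer is upright within 24 degrees (horizontal distance between spacer and nest below 0.006 m and z of spacer in the frame of nest between -0.003 and 0.003 m and angle between each of spacer, disc's own z axis and vertical below 0.08 rad and horizontal distance between disc and nest below 0.007 m and z of disc in the frame of nest between 0.0165 and 0.0235 m and value of joint pointer between 0.63 and 1.47 rad), for 0.2 s.
At the end, for the whole second after the job is handed in: Spacer flat on the nest floor (centre within 6 mm, height within 3 mm), disc flat on the spacer (within 7 mm, height within 3.5 mm), both tilted under 0.08 rad and at rest; pointer upright within 24 degrees (0.63 to 1.47 rad), carriage let go (all of step 3 and linear speed of each of disc, spacer below 0.02 m/s); the robot touches nothing.
It fails at once if the stop is overdriven: the pointer goes more than 40 degrees past upright (1.75 rad) (value of joint pointer above 1.75 rad).
It fails at once if the oil bottle is moved more than 30 mm or tipped (distance of oil from where it was at the start of the episode above 0.03 m or angle between oil's own z axis and vertical above 0.3 rad).
It fails at once if the screwdriver is moved more than 30 mm (distance of driver from where it was at the start of the episode above 0.03 m).
It fails at once if the steel ring is moved more than 30 mm (distance of bezel from where it was at the start of the episode above 0.03 m).
It also fails if it takes over 66 s, if anything falls off the work surface, if the arm or the gripper's body presses on something with over 40 N, if the wrist force passes 120 N, or if a joint passes its speed limit or range.

### The arm

A 6-joint arm with a two-finger parallel gripper is mounted at the origin on the work surface. World frame = base frame: x ahead of the robot, y to its left, z up, the work surface at z = 0. Lengths are in mm, angles in rad, forces in N, time in s.
With the tool pointing down it reaches from about 350 to 875 mm from the base axis. Payload 4.2 kg.
Tool frame: the origin (TCP) lies on the mounting face of the last link; the fingertips stand 173 mm ahead of it and the grasp point (between the pads) lies 155 mm ahead of it; z points along the fingers, y is the line along which they close (so a half turn about z gives the same grasp; the last joint's range is limited). The gripper opens to 85 mm and grips with 20 to 120 N. Pads are 22 mm wide; open, the fingers measure 114 mm over their backs; the gripper's body (76 mm by 85 mm) begins 54 mm behind the grasp point. The pads swing forward as they close: fully open they stand 13 mm farther back than shut.
Start: joints at [-1.057, 0.385, 0.008, 0, -1.194, -0.259], TCP at [157.55, -604.796, 404.712] pointing down, gripper open.
Joint ranges: [-3.14, 3.14], [-1.21, 2.06], [-1.07, 1.41], [-3.16, 2.05], [-2.99, -0.16], [-3.1, 3.1]. Speed limits (rad/s): [2.79, 2.79, 3.14, 3.14, 3.14, 3.14].

### API

Orientations are given as a unit quaternion [x, y, z, w].
In Python, from bench import arm gives the robot as it stands. The module is installed in compiled form; this text tells all that it offers.
- The arm moves only by the tool move_arm, never from a script. Its arguments are lists of equal length, an entry for each row: "fingers": the finger opening in mm, from 0 to 85.4; "travel": the shift along the tool's x, y, z in mm, a list of three; "dr": the turn, a rotation vector about the tool's x, y, z in rad, a list of three. A call has 1 to 10 rows; each row is the pose to reach, as a shift and turn from the pose commanded when the call began, along the tool's axes at that moment; what a row does not reach only later rows make up. A row lasts 1/10 s, in which the tool goes at most 50 mm and 8.59 degrees, less where a joint would pass 70% of its speed; a pose out of reach is approached as far as the arm can. A call with a gripper value outside its range is refused whole. The fingers move at their own pace and stop on an object; the grip force is fixed at half the most. Time passes only in rows, so rows that repeat a pose let the fingers close. It gives the time, the measured TCP pose, the force, the opening and the grip force at its end, in the units of the state.
- arm.read_state(): the state, without advancing time (a new reading comes with each control period).
- arm.get_image(name): name is "scene" or "top" or "wrist"; returns the picture (400x640x3 uint8, red, green, blue); there is no depth.
- arm.camera_model(name): a dict with "intrinsics" (3x3 intrinsics, pixels), "pose" (4x4, takes a point from camera to world coordinates). Camera axes: x right, y up, looking along -z (the intrinsics and any distortion apply to the point x, -y, -z); pixel columns grow to the right and rows downward; lengths in mm; the calibration is good to about 2 mm. The wrist camera is an equidistant fisheye: a pixel r from the principal point sees the ray r / f radians off the axis. A picture is of the moment at which its call begins: read the wrist's pose just before it. camera_model takes no time and is no camera call; for the wrist camera it gives the pose at the moment of the call.
- arm.job_done(): hands the job in; it is judged then, once.
The state is a dict: "clock": time; "joints": joint angles; "joint_vel": joint speeds; "joint_efforts": joint torques, N m; "position": TCP position; "ee_rot": TCP orientation; "contact_force": force on the tool from outside, world axes, zero at the start; "wrist_torque": the same for the moment, N m; "gripper_width": finger opening in mm; "grasp_force": force on a finger pad.
Only numpy, scipy, OpenCV 4.12 (cv2) and the standard library are available. Lean on these libraries where they do the work, as an engineer would, in place of code of your own. Each camera call takes 0.05 s, during which the arm holds its last target. There are 200 camera calls.

## Working session

There is one attempt and no reset: what is moved stays moved. The work goes in short steps, Python scripts to look and compute and a tool call to move; the robot and the scene stay as the last step left them, time stands still between calls to the robot, and variables do not carry over. Pictures are saved under pics/ and viewed, at most 10 in all, crops included, and the job is handed in when it is done.

Besides the shell and the picture viewer there is one more tool, called by a JSON object that holds its "name" and its "arguments", one argument or row to a line. move_arm: Moves the arm, as the interface text tells. Its arguments: {"type":"object","properties":{"fingers":{"type":"array","items":{"type":"number"}},"travel":{"type":"array","items":{"type":"array","items":{"type":"number"}}},"dr":{"type":"array","items":{"type":"array","items":{"type":"number"}}}},"required":["fingers","travel","dr"]}

```bash
mkdir -p pics; cat > h.py <<'E'
import numpy as np, cv2
from bench import arm
from scipy.spatial.transform import Rotation as R
def snap(n,f):
    m=arm.camera_model(n); im=arm.get_image(n)
    cv2.imwrite(f'pics/{f}.png',im[:,:,::-1]); np.savez(f'pics/{f}.npz',im=im,K=m['intrinsics'],P=m['pose'],n=n); return im
def ray(f,u,v):
    d=np.load(f'pics/{f}.npz'); K,P=d['K'],d['P']
    x=(u-K[0,2])/K[0,0]; y=(v-K[1,2])/K[1,1]
    if str(d['n'])=='wrist':
        r=np.hypot(x,y)+1e-12; D=np.array([x/r*np.sin(r),-y/r*np.sin(r),-np.cos(r)])
    else: D=np.array([x,-y,-1.])
    D=P[:3,:3]@D; return P[:3,3],D/np.linalg.norm(D)
def onz(f,u,v,z):
    o,d=ray(f,u,v); return o+d*(z-o[2])/d[2]
def tri(*obs):
    A=np.zeros((3,3));b=np.zeros(3)
    for o in obs:
        o,d=ray(*o); M=np.eye(3)-np.outer(d,d); A+=M;b+=M@o
    p=np.linalg.solve(A,b); return p
E
python3 - <<'E'
from h import *
a=snap('scene','s0');b=snap('top','t0');snap('wrist','w0')
s=arm.read_state();print(s)
for n in('scene','top','wrist'):
    m=arm.camera_model(n);print(n,np.round(m['intrinsics'],1),np.round(m['pose'],3))
E
```

```text
{'clock': 0.15, 'joints': array([-1.05739866e+00,  3.85365501e-01,  6.94135792e-03, -3.13135038e-04,
       -1.19400668e+00, -2.58594852e-01]), 'joint_vel': array([ 0.00032593, -0.00249685,  0.0047538 ,  0.00208768,  0.0007064 ,
        0.00072746]), 'joint_efforts': array([ 3.49056118e-04, -3.92678118e+01,  1.88581824e+01,  4.18856934e+00,
       -3.38880411e-03, -6.77121719e-07]), 'position': array([ 157.52042585, -604.66871596,  403.88775044]), 'ee_rot': array([-1.26999738e-01,  9.91902403e-01,  8.11909581e-04, -1.72849929e-04]), 'contact_force': array([ 1.20811587,  0.42223614, -0.56437761]), 'wrist_torque': array([ 0.01130531, -0.00701374,  0.01944738]), 'grasp_force': 0.0, 'gripper_width': 85.37892591159644}
scene [[440.7   0.  322.6]
 [  0.  440.7 193. ]
 [  0.    0.    1. ]] [[-8.01000e-01 -3.61000e-01  4.78000e-01  1.14382e+03]
 [ 5.98000e-01 -4.52000e-01  6.62000e-01  8.32195e+02]
 [-2.30000e-02  8.16000e-01  5.78000e-01  8.46092e+02]
 [ 0.00000e+00  0.00000e+00  0.00000e+00  1.00000e+00]]
top [[466.2   0.  318.9]
 [  0.  466.2 200.5]
 [  0.    0.    1. ]] [[-4.000000e-03  9.860000e-01 -1.660000e-01  2.904660e+02]
 [-1.000000e+00 -3.000000e-03  6.000000e-03  2.259600e+01]
 [ 6.000000e-03  1.660000e-01  9.860000e-01  1.441076e+03]
 [ 0.000000e+00  0.000000e+00  0.000000e+00  1.000000e+00]]
wrist [[309.7   0.  322.2]
 [  0.  309.7 198.6]
 [  0.    0.    1. ]] [[-2.51000e-01 -9.30000e-01 -2.69000e-01  8.97400e+01]
 [ 9.68000e-01 -2.41000e-01 -7.10000e-02 -6.21883e+02]
 [ 1.00000e-03 -2.78000e-01  9.61000e-01  3.71694e+02]
 [ 0.00000e+00  0.00000e+00  0.00000e+00  1.00000e+00]]
```

View pics/t0.png

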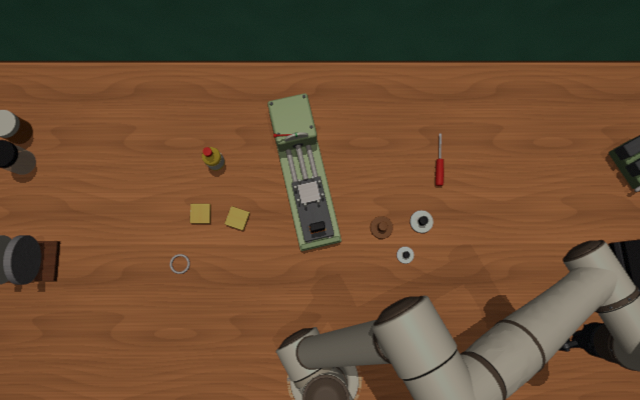

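View pics/s0.png

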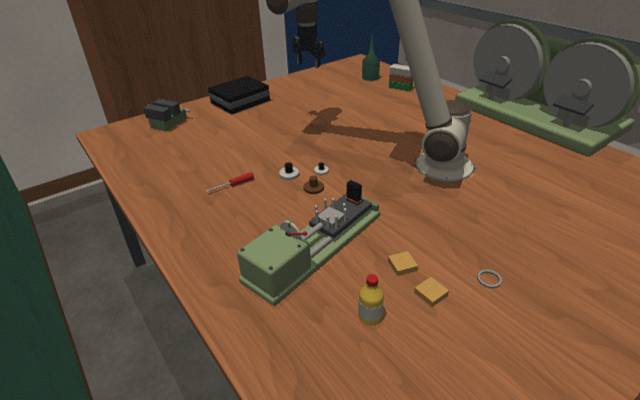

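Top view: brass plates at (200,214) and (237,218). Discs are aluminium at (422,221) and (405,255), and brown at (382,228). The nest is at about (309,192), the grip at (317,228), the ring at (180,264) and the oil bottle at (211,156). Next I measure them and make an enlarged crop of the candidates.

```bash
python3 - <<'E'
from h import *
def blobs(f,lo,hi,amin=60,win=None):
    im=np.load(f'pics/{f}.npz')['im']; h=cv2.cvtColor(im,cv2.COLOR_RGB2HSV)
    m=cv2.inRange(h,lo,hi)
    if win: z=np.zeros_like(m);x0,y0,x1,y1=win;z[y0:y1,x0:x1]=255;m&=z
    cs,_=cv2.findContours(m,cv2.RETR_EXTERNAL,cv2.CHAIN_APPROX_NONE)
    return [c for c in cs if cv2.contourArea(c)>amin]
def show(f,name,bl,z):
    for c in bl:
        (u,v),(w,h),a=cv2.minAreaRect(c);M=cv2.moments(c);u,v=M['m10']/M['m00'],M['m01']/M['m00']
        p=onz(f,u,v,z);box=cv2.boxPoints(cv2.minAreaRect(c));q=np.array([onz(f,*b,z)[:2] for b in box])
        e=np.linalg.norm(np.roll(q,-1,0)-q,axis=1);d=q[1]-q[0]
        print(f,name,np.round((u,v),1),'xy',np.round(p[:2],1),'r',round(np.hypot(*p[:2])),'sides',np.round(e[:2]),'ang',round(np.degrees(np.arctan2(d[1],d[0]))%90,1))
for f,w in(('t0',(100,170,290,280)),('s0',(370,230,470,320))):
    show(f,'brass',blobs(f,(18,110,90),(30,255,255),60,w),20)
show('t0','alu',blobs('t0',(0,0,120),(180,50,255),40,(390,200,450,280)),12)
show('s0','alu',blobs('s0',(0,0,120),(180,60,255),40,(270,155,335,185)),12)
show('t0','pad',blobs('t0',(0,0,130),(180,40,255),100,(285,170,335,215)),72)
show('t0','green',blobs('t0',(35,30,60),(70,120,255),300,(255,85,350,260)),22)
show('t0','black',blobs('t0',(0,0,0),(180,255,28),40,(295,205,340,245)),122)
im=np.load('pics/t0.npz')['im'][:,:,::-1]
a=cv2.resize(im[140:275,160:300],None,fx=2.8,fy=2.8,interpolation=2)
b=cv2.resize(im[140:275,300:440],None,fx=2.8,fy=2.8,interpolation=2)
cv2.imwrite('pics/c0.png',np.hstack([a,b]))
E
```

```text
t0 brass [236.7 217.7] xy [476.8 265.7] r 546 sides [59. 63.] ang 73.2
t0 brass [199.6 213. ] xy [491.7 379.8] r 621 sides [62. 56.] ang 89.8
s0 brass [375.6 296.4] xy [620.4 314.7] r 696 sides [70. 32.] ang 48.2
s0 brass [431.4 289.5] xy [497.6 382.5] r 628 sides [65. 72.] ang 16.1
s0 brass [402.5 261.1] xy [482.3 268.4] r 552 sides [73. 67.] ang 76.6
t0 alu [405.  254.6] xy [ 363. -249.] r 440 sides [49. 46.] ang 89.8
t0 alu [421.4 221.1] xy [ 465.6 -303.2] r 556 sides [65. 65.] ang 89.8
s0 alu [288.4 172.8] xy [ 475.2 -296. ] r 560 sides [69. 64.] ang 61.0
s0 alu [320.6 169.8] xy [ 375.3 -240.7] r 446 sides [50. 46.] ang 51.1
t0 pad [308.4 192. ] xy [546.7  44.9] r 549 sides [57. 61.] ang 13.1
t0 green [309.6 200.1] xy [530.8  42. ] r 532 sides [130. 321.] ang 13.6
t0 green [291.5 116.7] xy [799.9  99.3] r 806 sides [130. 148.] ang 13.3
```

View pics/c0.png

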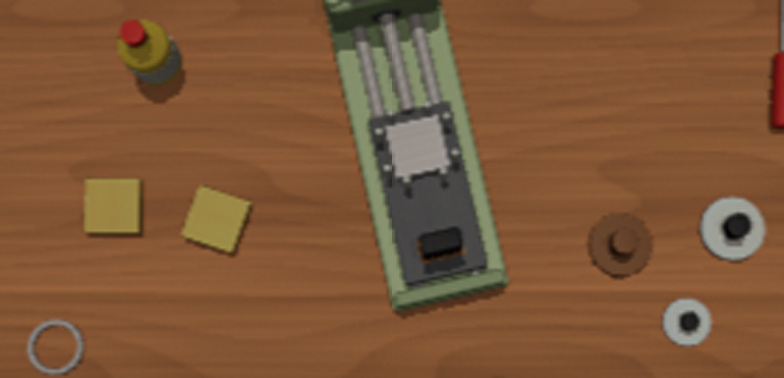

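The crop shows the pieces clearly.
- **Spacer:** the plate at top-view (237,218), r≈546 mm. The other plate at (200,213) is r≈621, so the first is nearer the base.
- **Disc:** the aluminium one at (421,221), about 65–70 mm across. The one at (405,255) is only about 48 mm, and the one at (382,228) is brown.
- **Bed:** its yaw is about 13.3°.

I go over the disc first to look with the wrist camera.

```bash
cat >> h.py <<'E'
def plan(x,y,z,yaw):
    """yaw: deg of tool y axis in world, tool down"""
    s=arm.read_state(); Rc=R.from_quat(s['ee_rot']); c=np.radians(yaw)
    Y=np.array([np.cos(c),np.sin(c),0]);Z=np.array([0,0,-1.]);T=R.from_matrix(np.c_[np.cross(Y,Z),Y,Z])
    t=Rc.inv().apply(np.array([x,y,z])-s['position']); r=(Rc.inv()*T).as_rotvec()
    print('travel',np.round(t,1),'dr',np.round(r,4),'rows>=%.1f'%max(np.linalg.norm(t)/50,np.degrees(np.linalg.norm(r))/8.59))
E
python3 -c "
from h import *
plan(466,-300,330,103.3)"
```

```text
travel [-375.3  217.    74.2] dr [ 0.0017 -0.0002  0.0226] rows>=8.8
```

{"name": "move_arm", "arguments": {
  "fingers": [85, 85, 85, 85, 85, 85, 85, 85, 85, 85],
  "travel": [
    [-375, 217, 74],
    [-375, 217, 74],
    [-375, 217, 74],
    [-375, 217, 74],
    [-375, 217, 74],
    [-375, 217, 74],
    [-375, 217, 74],
    [-375, 217, 74],
    [-375, 217, 74],
    [-375, 217, 74]
  ],
  "dr": [
    [0, 0, 0.022],
    [0, 0, 0.022],
    [0, 0, 0.022],
    [0, 0, 0.022],
    [0, 0, 0.022],
    [0, 0, 0.022],
    [0, 0, 0.022],
    [0, 0, 0.022],
    [0, 0, 0.022],
    [0, 0, 0.022]
  ]
}}

```text
clock: 1.15
position: [468.4, -297.3, 329.4]
ee_rot: [-0.119, 0.993, 0.0, -0.001]
contact_force: [-0.2, 0.1, 0.5]
gripper_width: 84.7
grasp_force: 0.0
```

```bash
python3 -c "
from h import *
print(arm.read_state()['position'],np.abs(arm.read_state()['joint_vel']).max())
snap('wrist','w1')
plan(548,46,330,103.3)"
```

```text
[ 468.41419215 -297.29250027  329.44499704] 0.06330319591888924
travel [-1.594e+02  3.159e+02 -1.000e-01] dr [ 0.001  -0.0014  0.0046] rows>=7.1
```

{"name": "move_arm", "arguments": {
  "fingers": [85, 85, 85, 85, 85, 85, 85, 85, 85],
  "travel": [
    [-159, 316, 0],
    [-159, 316, 0],
    [-159, 316, 0],
    [-159, 316, 0],
    [-159, 316, 0],
    [-159, 316, 0],
    [-159, 316, 0],
    [-159, 316, 0],
    [-159, 316, 0]
  ],
  "dr": [
    [0, 0, 0.004],
    [0, 0, 0.004],
    [0, 0, 0.004],
    [0, 0, 0.004],
    [0, 0, 0.004],
    [0, 0, 0.004],
    [0, 0, 0.004],
    [0, 0, 0.004],
    [0, 0, 0.004]
  ]
}}

```text
clock: 2.1
position: [547.5, 44.3, 330.6]
ee_rot: [-0.115, 0.993, -0.0, -0.0]
contact_force: [-0.1, -0.4, -0.9]
gripper_width: 85.1
grasp_force: 0.0
```

```bash
python3 -c "
from h import *
print(arm.read_state()['position'],np.abs(arm.read_state()['joint_vel']).max())
snap('wrist','w2')
plan(478,266,330,73)
cv2.imwrite('pics/c1.png',np.hstack([cv2.imread('pics/w1.png')[:,120:520],cv2.imread('pics/w2.png')[:,120:520]]))"
```

```text
[547.51721718  44.28021732 330.56689432] 0.039870181080516105
travel [ 17.  232.7   0.5] dr [-3.000e-04 -1.000e-03  5.251e-01] rows>=4.7
```

View pics/c1.png

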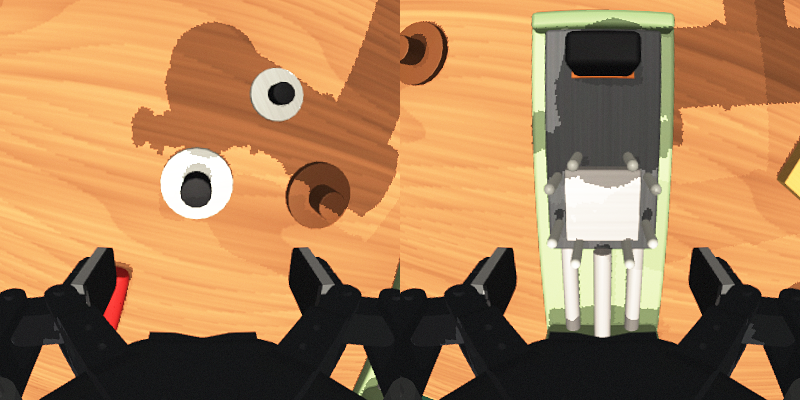

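Left half (w1): disc at about (317,185), with the smaller aluminium and brown ones beside it. Right half (w2): nest pad at about (322,205) with 8 pins around it, grip at (323,53). Fingers are at the bottom. Now to the spacer.

{"name": "move_arm", "arguments": {
  "fingers": [85, 85, 85, 85, 85, 85, 85, 85],
  "travel": [
    [17, 233, 0],
    [17, 233, 0],
    [17, 233, 0],
    [17, 233, 0],
    [17, 233, 0],
    [17, 233, 0],
    [17, 233, 0],
    [17, 233, 0]
  ],
  "dr": [
    [0, 0, 0.525],
    [0, 0, 0.525],
    [0, 0, 0.525],
    [0, 0, 0.525],
    [0, 0, 0.525],
    [0, 0, 0.525],
    [0, 0, 0.525],
    [0, 0, 0.525]
  ]
}}

```text
clock: 2.95
position: [478.5, 265.1, 330.7]
ee_rot: [0.149, 0.989, -0.0, -0.0]
contact_force: [-0.2, 0.7, -1.5]
gripper_width: 85.4
grasp_force: 0.0
```

```bash
python3 - <<'E'
from h import *
snap('wrist','w3')
def mask(f,fn,win):
    im=np.load(f'pics/{f}.npz')['im'];h=cv2.cvtColor(im,cv2.COLOR_RGB2HSV).astype(int);m=(fn(im.astype(int),h)*255).astype(np.uint8)
    z=np.zeros_like(m);x0,y0,x1,y1=win;z[y0:y1,x0:x1]=255;return m&z
def big(m,k=1):
    cs,_=cv2.findContours(m,cv2.RETR_EXTERNAL,cv2.CHAIN_APPROX_NONE);return sorted(cs,key=cv2.contourArea)[::-1][:k]
im=np.load('pics/w3.npz')['im'];h=cv2.cvtColor(im,cv2.COLOR_RGB2HSV);print('w3 centre',im[170,322],h[170,322],h[200,322])
# disc in w1: bright white
c=big(mask('w1',lambda r,h:(h[...,2]>150)&(h[...,1]<60),(270,130,370,235)))[0]
for z in (0,12):
    q=np.array([onz('w1',*p[0],z) for p in c]).astype(np.float32);o,rr=cv2.minEnclosingCircle(q[:,:2].copy());print('disc',z,np.round(o,1),rr)
k=big(mask('w1',lambda r,h:h[...,2]<75,(285,150,350,215)))[0]
x,y,w,hh=cv2.boundingRect(k);print('knob bbox',x,y,w,hh)
# pins in w2
im=np.load('pics/w2.npz')['im'];g=cv2.cvtColor(im,cv2.COLOR_RGB2GRAY)
cv2.imwrite('pics/c2.png',np.hstack([cv2.resize(im[135:285,245:400,::-1],None,fx=2.58,fy=2.58,interpolation=2),cv2.resize(np.load('pics/w3.npz')['im'][80:330,190:450,::-1],(400,387))]))
E
```

```text
w3 centre [254 250 146] [ 29 108 254] [ 27 122 254]
disc 0 [ 470.6 -302.3] 36.2420768737793
disc 12 [ 467.8 -302.7] 34.77921676635742
knob bbox 301 171 30 36
```

View pics/c2.png

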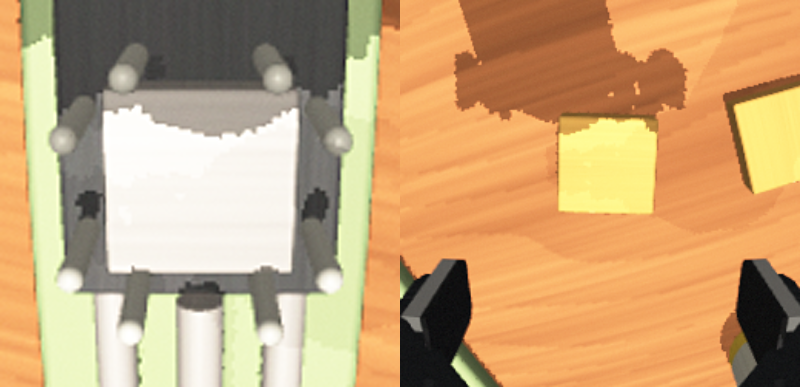

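The left half shows the 8 pin tops, clearly located. The right half shows the spacer, nearly square to the tool. Next come the heights from two views.

```bash
python3 - <<'E'
from h import *
P=np.array([(124,78),(278,78),(131,334),(269,334),(62,141),(71,280),(338,141),(329,281)])/2.58+[245,135]
W={z:np.array([onz('w2',*p,z)[:2] for p in P]) for z in(90,96,100)}
for z,w in W.items():
    n,f,l,r=w[:2].mean(0),w[2:4].mean(0),w[4:6].mean(0),w[6:].mean(0)
    d=f-n; print('z',z,'ctr',np.round((n+f)/2,1),np.round((l+r)/2,1),'rows(73)',np.round([np.hypot(*d),np.hypot(*(l-r))],1),'pitch(40)',np.round([np.hypot(*(w[a]-w[a+1])) for a in(0,2,4,6)],1),'yaw',np.round([np.degrees(np.arctan2(d[1],d[0])),np.degrees(np.arctan2(*(l-r)[::-1]))],2))
def cont(f,lo,hi,win):
    im=np.load(f'pics/{f}.npz')['im'];m=cv2.inRange(cv2.cvtColor(im,cv2.COLOR_RGB2HSV),lo,hi)
    x0,y0,x1,y1=win;z=np.zeros_like(m);z[y0:y1,x0:x1]=255
    cs,_=cv2.findContours(m&z,cv2.RETR_EXTERNAL,cv2.CHAIN_APPROX_NONE);return max(cs,key=cv2.contourArea)
def ctr(c):
    M=cv2.moments(c);return M['m10']/M['m00'],M['m01']/M['m00']
c=cont('w3',(20,60,225),(34,255,255),(270,140,365,230))
s=cont('s0',(18,110,90),(30,255,255),(385,245,418,276));t=cont('t0',(18,110,90),(30,255,255),(220,200,255,235))
print('spacer tri w3,t0',tri(('w3',*ctr(c)),('t0',*ctr(t))),'w3,s0',tri(('w3',*ctr(c)),('s0',*ctr(s))))
for z in(18,20):
    q=np.array([onz('w3',*p[0],z)[:2] for p in c]).astype(np.float32);print('spacer',z,cv2.minAreaRect(q))
pt=cont('t0',(0,0,130),(180,40,255),(285,170,335,215))
pad=[(107,84),(302,84),(108,272),(296,272)]
pc=np.mean([onz('w2',u/2.58+245,v/2.58+135,72)[:2] for u,v in pad],0);print('pad ctr',pc)
print('pad tri',tri(('w2',*(np.mean(pad,0)/2.58+[245,135])),('t0',*ctr(pt))))
dk=(421.4,221.1);print('disc tri w1 t0', tri(('w1',317,183.5),('t0',*dk)), 'w1 s0',tri(('w1',317,183.5),('s0',288.4,172.8)))
for z in(40,44): print('knob',onz('w1',316,190,z))
plan(478,266,175,73)
E
```

```text
z 90 ctr [551.7  45.9] [551.7  45.8] rows(73) [75.9 74.7] pitch(40) [40.8 40.7 41.3 41.6] yaw [ 12.97 -76.97]
z 96 ctr [549.6  45.4] [549.7  45.3] rows(73) [73.7 72.6] pitch(40) [39.6 39.5 40.1 40.4] yaw [ 12.97 -76.97]
z 100 ctr [548.2  45.1] [548.3  44.9] rows(73) [72.3 71.1] pitch(40) [38.9 38.7 39.3 39.6] yaw [ 12.97 -76.97]
spacer tri w3,t0 [478.52037198 266.727883    18.45730293] w3,s0 [480.36555377 267.10512318  17.76267798]
spacer 18 ((479.2501220703125, 267.2314453125), (58.75603103637695, 59.056541442871094), 71.43042755126953)
spacer 20 ((478.7677001953125, 267.3677062988281), (58.33708190917969, 58.635414123535156), 71.43042755126953)
pad ctr [548.00783857  45.88718543]
pad tri [545.72195231  45.04750115  76.54378476]
disc tri w1 t0 [ 465.34934062 -302.21033909   17.44702434] w1 s0 [ 469.5403835  -302.73077598    6.10535524]
knob [ 466.22069673 -302.74846323   40.        ]
knob [ 465.1963573  -302.91393137   44.        ]
travel [  0.9   0.9 155.7] dr [-0.0005 -0.0003 -0.0024] rows>=3.1
```

Measured against the text:
- Nest centre is about (549.4, 45.4), yaw 13.0°. The pin spacings (73 and 40 mm) come out right at z=96.
- Spacer top is about z=18–20 at (479, 267), side yaw 71.4°.
- Disc is at (467.5, -302.7), 69.6 mm across.

Descending on the spacer.

```bash
python3 -c "
from h import *
plan(479,267,175,71.4)"
```

```text
travel [  0.2   2.1 155.7] dr [-0.0005 -0.0003  0.0255] rows>=3.1
```

{"name": "move_arm", "arguments": {
  "fingers": [85, 85, 85, 85, 85, 85, 60, 55, 50, 50],
  "travel": [
    [0, 2, 40],
    [0, 2, 80],
    [0, 2, 115],
    [0, 2, 140],
    [0, 2, 155],
    [0, 2, 155],
    [0, 2, 155],
    [0, 2, 155],
    [0, 2, 155],
    [0, 2, 155]
  ],
  "dr": [
    [0, 0, 0.026],
    [0, 0, 0.026],
    [0, 0, 0.026],
    [0, 0, 0.026],
    [0, 0, 0.026],
    [0, 0, 0.026],
    [0, 0, 0.026],
    [0, 0, 0.026],
    [0, 0, 0.026],
    [0, 0, 0.026]
  ]
}}

```text
clock: 4.0
position: [479.3, 269.0, 177.4]
ee_rot: [0.16, 0.987, 0.001, 0.001]
contact_force: [1.0, -1.9, 6.3]
gripper_width: 58.6
grasp_force: 66.6
```

{"name": "move_arm", "arguments": {
  "fingers": [45, 45, 45, 45, 45, 45, 45],
  "travel": [
    [0, 0, 0],
    [0, 0, 0],
    [0, 0, -20],
    [0, 0, -60],
    [0, 0, -105],
    [0, 0, -150],
    [0, 0, -150]
  ],
  "dr": [
    [0, 0, 0],
    [0, 0, 0],
    [0, 0, 0],
    [0, 0, 0],
    [0, 0, 0],
    [0, 0, 0],
    [0, 0, 0]
  ]
}}

```text
clock: 4.7
position: [479.9, 270.0, 332.8]
ee_rot: [0.16, 0.987, 0.006, 0.005]
contact_force: [1.0, 0.4, -1.9]
gripper_width: 58.2
grasp_force: 65.8
```

```bash
python3 -c "
from h import *
print(arm.read_state()['gripper_width'])
snap('wrist','w4')
plan(549.4,45.4,320,103)"
```

```text
58.22391852552987
travel [-137.7 -190.     8.2] dr [ 0.0064  0.0053 -0.549 ] rows>=4.7
```

View pics/w4.png

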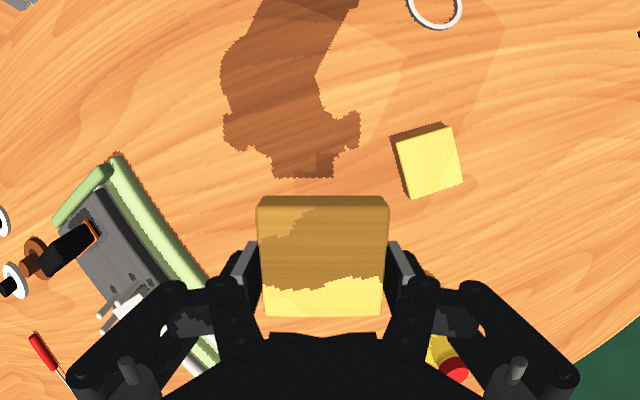

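The spacer is held between the pads, its top face at corners about (257,207), (388,207), (383,316), (265,316). I work out its offset in the tool frame and go over the nest.

```bash
cat >> h.py <<'E'
def toolframe(f,s,u,v,tz):
    """intersect pixel ray with tool-frame plane z=tz"""
    Rc=R.from_quat(s['ee_rot']); o,d=ray(f,u,v); o=Rc.inv().apply(o-s['position']);d=Rc.inv().apply(d); return o+d*(tz-o[2])/d[2]
E
python3 -c "
from h import *
s=arm.read_state()
q=np.array([toolframe('w4',s,u,v,157.4) for u,v in((257,207),(388,207),(383,316),(265,316))]);print(q.round(1),q.mean(0).round(1))"
```

```text
[[ 27.7 -26.4 157.4]
 [ 27.6  31.6 157.4]
 [-32.6  34.3 157.4]
 [-32.3 -27.4 157.4]] [ -2.4   3.  157.4]
```

{"name": "move_arm", "arguments": {
  "fingers": [45, 45, 45, 45, 45, 45, 45, 45],
  "travel": [
    [-20, -25, 5],
    [-45, -60, 8],
    [-70, -97, 8],
    [-95, -133, 8],
    [-118, -165, 8],
    [-130, -181, 8],
    [-138, -190, 8],
    [-138, -190, 8]
  ],
  "dr": [
    [0, 0, -0.07],
    [0, 0, -0.17],
    [0, 0, -0.28],
    [0, 0, -0.39],
    [0, 0, -0.49],
    [0, 0, -0.54],
    [0, 0, -0.549],
    [0, 0, -0.549]
  ]
}}

```text
clock: 5.55
position: [549.1, 43.3, 315.5]
ee_rot: [-0.112, 0.994, -0.0, -0.002]
contact_force: [0.1, 0.7, -2.6]
gripper_width: 58.4
grasp_force: 65.7
```

```bash
python3 -c "
from h import *
snap('wrist','w5');s=arm.read_state();print(s['position'],s['ee_rot'],s['gripper_width'])
plan(549.4,45.4,320,103)
im=cv2.imread('pics/w5.png');cv2.imwrite('pics/c5.png',cv2.resize(im[120:340,200:440],None,fx=2.5,fy=2.5))"
```

```text
[548.91233475  44.15602161 315.77011403] [-1.11988810e-01  9.93707655e-01 -5.99163068e-05 -1.89728619e-03] 58.54461662077837
travel [-0.7  1.1 -4.2] dr [ 0.0003 -0.0038 -0.0024] rows>=0.1
```

View pics/c5.png

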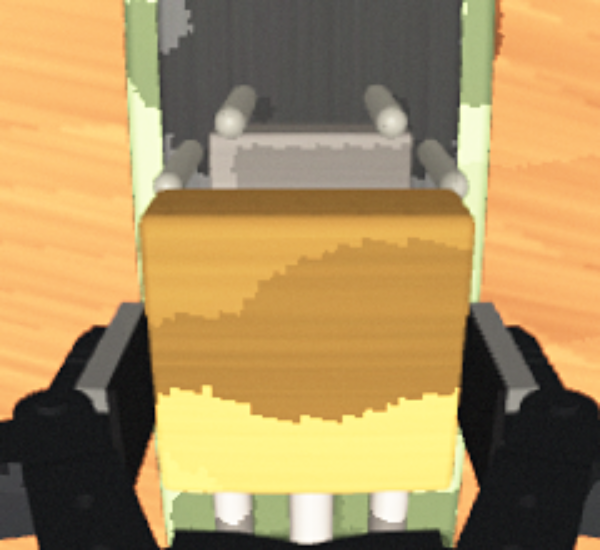

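Over the nest, spacer square to the pins: near pins at crop (229,120) and (392,120), spacer top face at (142,215), (472,215), (447,492), (165,492). I compute the alignment with all points tied to the picture's own camera pose.

```bash
cat >> h.py <<'E'
s0q=[-1.26999738e-01,9.91902403e-01,8.11909581e-04,-1.72849929e-04];s0p=[157.52042585,-604.66871596,403.88775044]
def M4(q,p):
    A=np.eye(4);A[:3,:3]=R.from_quat(q).as_matrix();A[:3,3]=p;return A
TC=np.linalg.inv(M4(s0q,s0p))@np.load('pics/w0.npz')['P']   # camera in tool
def tf(f,u,v,tz):
    P=np.load(f'pics/{f}.npz')['P'];o,d=ray(f,u,v);A=TC@np.linalg.inv(P);o=(A@[*o,1])[:3];d=A[:3,:3]@d;return o+d*(tz-o[2])/d[2]
E
python3 - <<'E'
from h import *
for f,L,o,sc in(('w4',((257,207),(388,207),(383,316),(265,316)),(0,0),1),('w5',((142,215),(472,215),(447,492),(165,492)),(200,120),2.5)):
    q=np.array([tf(f,u/sc+o[0],v/sc+o[1],157.4) for u,v in L]);print(f,q.round(1).tolist(),q.mean(0).round(1))
P=np.load('pics/w5.npz')['P'];T=P@np.linalg.inv(TC);print('tool at w5',T[:3,3].round(1))
w=[onz('w5',u/2.5+200,v/2.5+120,96) for u,v in((229,120),(392,120))];m=np.mean(w,0)
c,s=np.cos(np.radians(13)),np.sin(np.radians(13));print('near pins',np.round(w,1),'nest ctr',(m[:2]+36.5*np.array([c,s])).round(1))
E
```

```text
w4 [[30.0, -27.7, 157.4], [29.9, 28.7, 157.4], [-28.3, 31.2, 157.4], [-28.2, -28.6, 157.4]] [  0.9   0.9 157.4]
w5 [[30.4, -27.7, 157.4], [30.4, 29.0, 157.4], [-28.7, 29.0, 157.4], [-28.7, -28.2, 157.4]] [  0.9   0.5 157.4]
tool at w5 [549.   43.3 315.7]
near pins [[517.8  17.2  96. ]
 [508.9  56.5  96. ]] nest ctr [549.   45.1]
```

Alignment agrees: nest (549.2, 45.2) from both pictures, spacer offset +0.9/+0.6 in the tool. The TCP target is (550.3, 44.8).

```bash
python3 -c "
from h import *
plan(550.3,44.8,282,103)"
```

```text
travel [-1.6  0.3 33.8] dr [ 0.0003 -0.0038 -0.0024] rows>=0.7
```

{"name": "move_arm", "arguments": {
  "fingers": [45, 45, 45, 45, 45],
  "travel": [
    [-1.6, 0.3, 12],
    [-1.6, 0.3, 26],
    [-1.6, 0.3, 34],
    [-1.6, 0.3, 34],
    [-1.6, 0.3, 34]
  ],
  "dr": [
    [0, -0.004, -0.002],
    [0, -0.004, -0.002],
    [0, -0.004, -0.002],
    [0, -0.004, -0.002],
    [0, -0.004, -0.002]
  ]
}}

```text
clock: 6.1
position: [551.0, 46.0, 283.6]
ee_rot: [-0.115, 0.993, 0.0, 0.002]
contact_force: [0.4, 0.3, -1.9]
gripper_width: 58.2
grasp_force: 65.6
```

```bash
python3 -c "
from h import *
print(arm.read_state()['position'])
plan(550.3,44.8,251,103)"
```

```text
[550.95044397  46.04021142 283.63652431]
travel [ 1.  -1.1 32.6] dr [-0.0002  0.0036  0.0027] rows>=0.7
```

{"name": "move_arm", "arguments": {
  "fingers": [45, 45, 45, 45, 45, 45, 45],
  "travel": [
    [1, -1, 0],
    [1, -1, 0],
    [1, -1, 8],
    [1, -1, 16],
    [1, -1, 24],
    [1, -1, 30],
    [1, -1, 30]
  ],
  "dr": [
    [0, 0.003, 0.002],
    [0, 0.003, 0.002],
    [0, 0.003, 0.002],
    [0, 0.003, 0.002],
    [0, 0.003, 0.002],
    [0, 0.003, 0.002],
    [0, 0.003, 0.002]
  ]
}}

```text
clock: 6.8
position: [550.0, 44.3, 252.2]
ee_rot: [-0.113, 0.994, -0.0, -0.001]
contact_force: [0.4, -0.8, -1.2]
gripper_width: 58.3
grasp_force: 65.7
```

```bash
python3 -c "
from h import *
s=arm.read_state();print(s['position'],s['wrist_torque'])
plan(550.3,44.8,249.5,103)"
```

```text
[549.96128497  44.26993852 252.23456144] [-0.02328718  0.02111725 -0.02386776]
travel [-0.5  0.4  2.7] dr [-0.0002 -0.0019 -0.0004] rows>=0.1
```

{"name": "move_arm", "arguments": {
  "fingers": [45, 45, 45, 66, 72, 78, 80],
  "travel": [
    [-0.3, 0.4, 1.5],
    [-0.3, 0.4, 2.5],
    [-0.3, 0.4, 2.5],
    [-0.3, 0.4, 2.5],
    [-0.3, 0.4, 2.5],
    [-0.3, 0.4, 2.5],
    [-0.3, 0.4, 2.5]
  ],
  "dr": [
    [0, 0, 0],
    [0, 0, 0],
    [0, 0, 0],
    [0, 0, 0],
    [0, 0, 0],
    [0, 0, 0],
    [0, 0, 0]
  ]
}}

```text
clock: 7.5
position: [550.7, 44.9, 251.6]
ee_rot: [-0.113, 0.994, 0.0, 0.001]
contact_force: [-0.2, 0.1, -0.9]
gripper_width: 80.1
grasp_force: 0.0
```

{"name": "move_arm", "arguments": {
  "fingers": [80, 80, 80, 80, 80],
  "travel": [
    [0, 0, -20],
    [0, 0, -55],
    [0, 0, -85],
    [0, 0, -85],
    [0, 0, -85]
  ],
  "dr": [
    [0, 0, 0],
    [0, 0, 0],
    [0, 0, 0],
    [0, 0, 0],
    [0, 0, 0]
  ]
}}

```text
clock: 8.0
position: [550.3, 44.8, 336.9]
ee_rot: [-0.113, 0.994, 0.0, 0.001]
contact_force: [-0.1, -0.1, -0.6]
gripper_width: 79.5
grasp_force: 0.0
```

```bash
python3 - <<'E'
from h import *
im=snap('wrist','w6');P=np.load('pics/w6.npz')['P'];print((P@np.linalg.inv(TC))[:3,3],arm.read_state()['position'])
h=cv2.cvtColor(im,cv2.COLOR_RGB2HSV);m=cv2.inRange(h,(16,70,100),(34,255,255));z=np.zeros_like(m);z[120:300,220:420]=255
c=max(cv2.findContours(m&z,0,1)[0],key=cv2.contourArea);q=np.array([onz('w6',*p[0],92)[:2] for p in c]).astype(np.float32);print(cv2.minAreaRect(q),cv2.boundingRect(c))
plan(467,-303,330,103)
cv2.imwrite('pics/c6.png',cv2.resize(im[120:340,200:440,::-1],None,fx=2.5,fy=2.5))
E
```

```text
[550.26634706  44.82158073 337.05546718] [550.02751824  44.75148998 335.77603799]
((548.702392578125, 44.77657699584961), (62.51163101196289, 59.49577713012695), 12.938851356506348) (280, 164, 85, 83)
travel [ 159.  -320.2    5.6] dr [ 0.0004  0.0002 -0.0004] rows>=7.2
```

View pics/c6.png

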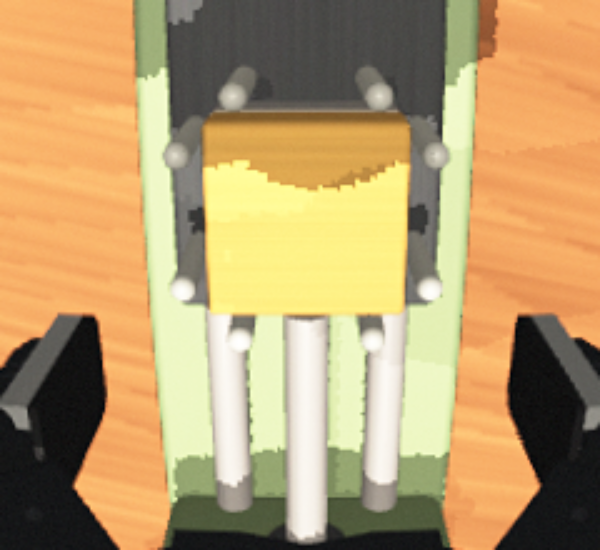

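The spacer is seated flat between all eight pins, at crop (205–408, 112–315). Now to the disc.

{"name": "move_arm", "arguments": {
  "fingers": [60, 60, 60, 60, 60, 60, 60, 60, 60, 60],
  "travel": [
    [159, -320, 6],
    [159, -320, 6],
    [159, -320, 6],
    [159, -320, 6],
    [159, -320, 6],
    [159, -320, 6],
    [159, -320, 6],
    [159, -320, 6],
    [159, -320, 6],
    [159, -320, 6]
  ],
  "dr": [
    [0, 0, 0],
    [0, 0, 0],
    [0, 0, 0],
    [0, 0, 0],
    [0, 0, 0],
    [0, 0, 0],
    [0, 0, 0],
    [0, 0, 0],
    [0, 0, 0],
    [0, 0, 0]
  ]
}}

```text
clock: 9.05
position: [467.4, -302.2, 329.0]
ee_rot: [-0.113, 0.994, 0.001, -0.0]
contact_force: [0.5, -0.3, 0.7]
gripper_width: 60.1
grasp_force: 0.0
```

```bash
python3 - <<'E'
from h import *
im=snap('wrist','w7');h=cv2.cvtColor(im,cv2.COLOR_RGB2HSV).astype(int)
P=np.load('pics/w7.npz')['P'];print((P@np.linalg.inv(TC))[:3,3])
def big(f,fn,win):
    im=np.load(f'pics/{f}.npz')['im'];h=cv2.cvtColor(im,cv2.COLOR_RGB2HSV).astype(int);m=(fn(h)*255).astype(np.uint8);z=np.zeros_like(m);x0,y0,x1,y1=win;z[y0:y1,x0:x1]=255
    return max(cv2.findContours(m&z,0,1)[0],key=cv2.contourArea)
wh=lambda h:(h[...,2]>150)&(h[...,1]<60)
c=big('w7',wh,(270,120,370,240));q=np.array([onz('w7',*p[0],12)[:2] for p in c]).astype(np.float32)
print('disc',cv2.minEnclosingCircle(q),cv2.boundingRect(c))
k=big('w7',lambda h:h[...,2]<75,(285,140,350,225));print('knob',cv2.boundingRect(k))
# knob top: far (lower) part of dark blob; fit its lower half circle at z=44
q=np.array([onz('w7',*p[0],44)[:2] for p in k]).astype(np.float32);x=q@np.array([.974,.225],np.float32)
print('knob @44: y-extent', np.ptp(q@np.array([-.225,.974],np.float32)),'far edge minus14 along x',x.max()-14,'y ctr',(q@np.array([-.225,.974],np.float32)).max()/2+(q@np.array([-.225,.974],np.float32)).min()/2)
d=np.array([467.3,-302.7]);print('disc ctr in same',d@[.974,.225],d@[-.225,.974])
plan(467.3,-302.7,190,103)
E
```

```text
[ 467.40713012 -302.18951506  329.18983447]
disc ((467.53216552734375, -302.9043884277344), 34.87337875366211) (285, 150, 72, 71)
knob (306, 174, 31, 36)
knob @44: y-extent 25.434723 far edge minus14 along x 385.65607 y ctr -399.9381
disc ctr in same 387.04269999999997 -399.97229999999996
travel [  0.6  -1.  139.4] dr [ 0.0009 -0.0001  0.0011] rows>=2.8
```

{"name": "move_arm", "arguments": {
  "fingers": [60, 60, 60, 60, 60, 60, 40, 30, 20, 20],
  "travel": [
    [0.6, -1, 40],
    [0.6, -1, 80],
    [0.6, -1, 110],
    [0.6, -1, 130],
    [0.6, -1, 138],
    [0.6, -1, 138],
    [0.6, -1, 138],
    [0.6, -1, 138],
    [0.6, -1, 138],
    [0.6, -1, 138]
  ],
  "dr": [
    [0, 0, 0],
    [0, 0, 0],
    [0, 0, 0],
    [0, 0, 0],
    [0, 0, 0],
    [0, 0, 0],
    [0, 0, 0],
    [0, 0, 0],
    [0, 0, 0],
    [0, 0, 0]
  ]
}}

```text
clock: 10.1
position: [467.9, -303.8, 193.7]
ee_rot: [-0.113, 0.994, -0.001, 0.002]
contact_force: [-0.3, 2.0, 6.1]
gripper_width: 26.2
grasp_force: 59.3
```

{"name": "move_arm", "arguments": {
  "fingers": [15, 15, 15, 15],
  "travel": [
    [0, 0, 0],
    [0, 0, 0],
    [0, 0, 0],
    [0, 0, 0]
  ],
  "dr": [
    [0, 0, 0],
    [0, 0, 0],
    [0, 0, 0],
    [0, 0, 0]
  ]
}}

```text
clock: 10.5
position: [467.9, -303.8, 193.7]
ee_rot: [-0.113, 0.994, -0.001, 0.002]
contact_force: [-0.5, 3.3, 7.0]
gripper_width: 26.1
grasp_force: 59.3
```

{"name": "move_arm", "arguments": {
  "fingers": [15, 15, 15, 15, 15, 15, 15],
  "travel": [
    [0, 0, -15],
    [0, 0, -50],
    [0, 0, -95],
    [0, 0, -135],
    [0, 0, -155],
    [0, 0, -155],
    [0, 0, -155]
  ],
  "dr": [
    [0, 0, 0],
    [0, 0, 0],
    [0, 0, 0],
    [0, 0, 0],
    [0, 0, 0],
    [0, 0, 0],
    [0, 0, 0]
  ]
}}

```text
clock: 11.2
position: [466.4, -303.6, 346.4]
ee_rot: [-0.113, 0.994, 0.001, 0.0]
contact_force: [-0.8, -0.0, -2.6]
gripper_width: 26.1
grasp_force: 59.2
```

```bash
python3 - <<'E'
from h import *
im=snap('wrist','w8');P=np.load('pics/w8.npz')['P'];print((P@np.linalg.inv(TC))[:3,3],arm.read_state()['gripper_width'])
h=cv2.cvtColor(im,cv2.COLOR_RGB2HSV).astype(int);m=(((h[...,2]>120)&(h[...,1]<45))*255).astype(np.uint8);z=np.zeros_like(m);z[170:330,220:430]=255;m&=z
c=max(cv2.findContours(m,0,1)[0],key=cv2.contourArea);print(cv2.boundingRect(c),cv2.contourArea(c))
q=np.array([tf('w8',*p[0],181.7)[:2] for p in c]).astype(np.float32);print('disc in tool',cv2.minEnclosingCircle(q))
plan(549.5,44.9,345,103)
im=im.copy();cv2.drawContours(im,[c],-1,(255,0,0),1);cv2.imwrite('pics/c8.png',cv2.resize(im[140:360,180:470,::-1],None,fx=2.5,fy=2.5))
E
```

```text
[ 466.36492047 -303.60411995  346.56628504] 25.909963636004804
(259, 179, 128, 81) 5609.5
disc in tool ((2.581073522567749, 0.5277791619300842), 34.41402816772461)
travel [-159.2  320.9    1. ] dr [ 0.0023 -0.0012 -0.0009] rows>=7.2
```

View pics/c8.png

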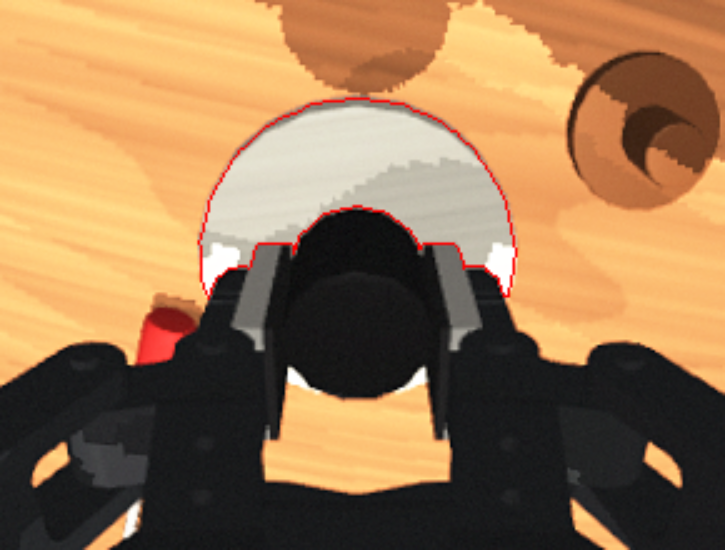

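The disc is held level by its knob. The contour includes a thin strip of side face, so the centre is about (0, 0.5) in the tool. Carrying it to the nest.

{"name": "move_arm", "arguments": {
  "fingers": [15, 15, 15, 15, 15, 15, 15, 15, 15, 15],
  "travel": [
    [-10, 20, 0],
    [-28, 56, 0],
    [-48, 96, 0],
    [-68, 137, 0],
    [-88, 177, 0],
    [-108, 217, 0],
    [-128, 257, 0],
    [-145, 291, 0],
    [-156, 313, 0],
    [-159, 321, 0]
  ],
  "dr": [
    [0, 0, 0],
    [0, 0, 0],
    [0, 0, 0],
    [0, 0, 0],
    [0, 0, 0],
    [0, 0, 0],
    [0, 0, 0],
    [0, 0, 0],
    [0, 0, 0],
    [0, 0, 0]
  ]
}}

```text
clock: 12.25
position: [550.0, 47.0, 344.9]
ee_rot: [-0.114, 0.993, -0.0, -0.001]
contact_force: [-0.8, -0.2, -2.2]
gripper_width: 26.4
grasp_force: 59.4
```

{"name": "move_arm", "arguments": {
  "fingers": [15, 15, 15],
  "travel": [
    [0, 0, 10],
    [0, 0, 20],
    [0, 0, 20]
  ],
  "dr": [
    [0, 0, 0],
    [0, 0, 0],
    [0, 0, 0]
  ]
}}

```text
clock: 12.55
position: [548.8, 43.4, 324.3]
ee_rot: [-0.112, 0.994, -0.0, -0.003]
contact_force: [-0.7, -0.1, -2.1]
gripper_width: 26.2
grasp_force: 59.4
```

```bash
python3 -c "
from h import *
s=arm.read_state();print(s['position'],np.abs(s['joint_vel']).max())
snap('wrist','w9')
s=arm.read_state();print(s['position'],np.abs(s['joint_vel']).max())
plan(549.1,44.6,286.5,103)"
```

```text
[548.76948373  43.35046369 324.30591447] 0.035317620282118864
[549.24844014  43.43962186 325.50250667] 0.028792051187120526
travel [-0.2  1.2 39. ] dr [-0.0004 -0.003  -0.0018] rows>=0.8
```

{"name": "move_arm", "arguments": {
  "fingers": [15, 15, 15, 15, 15, 15],
  "travel": [
    [0, 0.8, 10],
    [0, 0.8, 20],
    [0, 0.8, 25],
    [0, 0.8, 25],
    [0, 0.8, 25],
    [0, 0.8, 25]
  ],
  "dr": [
    [0, -0.002, 0],
    [0, -0.002, 0],
    [0, -0.002, 0],
    [0, -0.002, 0],
    [0, -0.002, 0],
    [0, -0.002, 0]
  ]
}}

```text
clock: 13.2
position: [549.9, 45.6, 302.6]
ee_rot: [-0.113, 0.994, 0.0, 0.002]
contact_force: [1.1, -0.0, -1.1]
gripper_width: 26.3
grasp_force: 59.4
```

```bash
python3 -c "
from h import *
plan(549.1,44.6,286.5,103)
import time
from h import snap
snap('wrist','w10');plan(549.1,44.6,286.5,103)
snap('wrist','w10');plan(549.1,44.6,286.5,103)"
```

```text
travel [ 1.1 -0.8 16.1] dr [-0.      0.0039  0.0001] rows>=0.3
travel [ 1.1 -0.8 16.1] dr [0.0001 0.004  0.0001] rows>=0.3
travel [ 1.  -0.8 16.1] dr [0.     0.0039 0.    ] rows>=0.3
```

{"name": "move_arm", "arguments": {
  "fingers": [15, 15, 15, 15, 15, 15],
  "travel": [
    [1, -0.8, 4],
    [1, -0.8, 8],
    [1, -0.8, 12],
    [1, -0.8, 15],
    [1, -0.8, 16],
    [1, -0.8, 16]
  ],
  "dr": [
    [0, 0.004, 0],
    [0, 0.004, 0],
    [0, 0.004, 0],
    [0, 0.004, 0],
    [0, 0.004, 0],
    [0, 0.004, 0]
  ]
}}

```text
clock: 13.9
position: [549.0, 44.5, 286.1]
ee_rot: [-0.113, 0.994, -0.0, -0.001]
contact_force: [0.5, 0.3, -0.8]
gripper_width: 25.9
grasp_force: 59.5
```

```bash
python3 -c "
from h import *
snap('wrist','w11');snap('wrist','w11');plan(549.1,44.6,285.7,103);print(arm.read_state()['contact_force'])"
```

```text
travel [-0.   0.   0.6] dr [ 0.     -0.0006 -0.0001] rows>=0.0
[-0.02222446  0.05696245 -2.9585859 ]
```

{"name": "move_arm", "arguments": {
  "fingers": [15, 15, 15],
  "travel": [
    [0, 0, 1],
    [0, 0, 1.5],
    [0, 0, 1.5]
  ],
  "dr": [
    [0, 0, 0],
    [0, 0, 0],
    [0, 0, 0]
  ]
}}

```text
clock: 14.3
position: [549.0, 44.6, 285.7]
ee_rot: [-0.113, 0.994, -0.0, -0.0]
contact_force: [-2.9, 0.8, 4.7]
gripper_width: 26.3
grasp_force: 60.0
```

Contact: the disc rests on the spacer. Release and rise.

{"name": "move_arm", "arguments": {
  "fingers": [30, 38, 46, 54, 60, 60, 60, 60, 60, 60],
  "travel": [
    [0, 0, 0],
    [0, 0, 0],
    [0, 0, 0],
    [0, 0, -3],
    [0, 0, -20],
    [0, 0, -50],
    [0, 0, -60],
    [0, 0, -60],
    [0, 0, -60],
    [0, 0, -60]
  ],
  "dr": [
    [0, 0, 0],
    [0, 0, 0],
    [0, 0, 0],
    [0, 0, 0],
    [0, 0, 0],
    [0, 0, 0],
    [0, 0, 0],
    [0, 0, 0],
    [0, 0, 0],
    [0, 0, 0]
  ]
}}

```text
clock: 15.3
position: [548.6, 44.4, 343.3]
ee_rot: [-0.113, 0.994, -0.0, -0.002]
contact_force: [-0.5, 0.4, -0.4]
gripper_width: 60.0
grasp_force: 0.0
```

```bash
python3 - <<'E'
from h import *
im=snap('wrist','w12')
h=cv2.cvtColor(im,cv2.COLOR_RGB2HSV).astype(int);m=(((h[...,2]>120)&(h[...,1]<45))*255).astype(np.uint8);z=np.zeros_like(m);z[130:290,250:400]=255;m&=z
c=max(cv2.findContours(m,0,1)[0],key=cv2.contourArea);print(cv2.boundingRect(c),cv2.contourArea(c))
q=np.array([onz('w12',*p[0],104)[:2] for p in c]).astype(np.float32);print(cv2.minEnclosingCircle(q),cv2.fitEllipse(q))
im=im.copy();cv2.drawContours(im,[c],-1,(255,0,0),1)
t=snap('top','t1')
A=cv2.resize(im[110:310,220:420,::-1],(400,400));B=cv2.resize(t[80:260,250:390,::-1],(380,400))
cv2.imwrite('pics/c12.png',np.hstack([A,B]))
E
```

```text
(259, 145, 120, 145) 11414.5
((555.9146728515625, 46.228668212890625), 70.64535522460938) ((557.2719116210938, 43.384521484375), (91.19696044921875, 107.21741485595703), 135.424560546875)
```

View pics/c12.png

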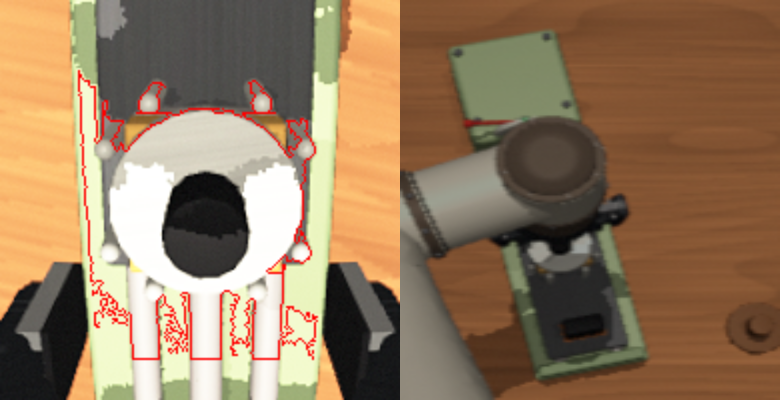

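The disc lies centred inside the pins, crop circle centre about (205,201), with brass corners showing evenly. Next I check that numerically, set up the pointer readout and move over the grip.

```bash
cat >> h.py <<'E'
BX=np.array([np.cos(np.radians(13)),np.sin(np.radians(13)),0]);BY=np.array([-BX[1],BX[0],0]);NEST=np.array([549.,45.,0])
def redmask(f,win):
    im=np.load(f'pics/{f}.npz')['im'].astype(int);m=((im[...,0]>70)&(im[...,0]>2.2*im[...,1])&(im[...,0]>2.2*im[...,2]))
    z=np.zeros_like(m);x0,y0,x1,y1=win;z[y0:y1,x0:x1]=1;return np.argwhere(m&z)[:,::-1].astype(float)
def pointer(f,X0,win=(240,170,340,262)):
    p=redmask(f,win)
    if len(p)<6: print('few red',len(p));return
    q=[]
    for u,v in p:
        o,d=ray(f,u,v);t=(X0-(o-NEST)@BX)/(d@BX);w=o+d*t;q.append(((w-NEST)@BY,w[2]))
    q=np.array(q);c=q.mean(0);vx=np.linalg.svd(q-c)[2][0];vx*=np.sign(vx[1]);pr=(q-c)@vx
    print('red n',len(p),'px',p.mean(0).round(1),'ctr y,z',c.round(1),'len',np.ptp(pr).round(1),'lean to +y deg',np.degrees(np.arctan2(vx[0],vx[1])).round(1))
E
python3 - <<'E'
from h import *
print('disc ctr',onz('w12',322.75,210.5,104))
p=redmask('t0',(262,120,310,145));print('t0 red',len(p),p.min(0),p.max(0))
for u,v in(p.mean(0),):
    for z in(120,135): w=onz('t0',u,v,z);print('X0',(w-NEST)@BX)
for X in(130,140,150,160,170): pointer('s0',X)
g=NEST-110*BX;print('grip',g);plan(g[0],g[1],330,103)
E
```

```text
disc ctr [546.40755087  44.56956436 104.        ]
t0 red 27 [273. 134.] [289. 136.]
X0 174.9640579490612
X0 170.0599668940764
red n 113 px [261.2 193.1] ctr y,z [-137.7  159.1] len 250.9 lean to +y deg -61.8
red n 113 px [261.2 193.1] ctr y,z [-125.4  170.1] len 246.9 lean to +y deg -61.8
red n 113 px [261.2 193.1] ctr y,z [-113.1  181. ] len 242.9 lean to +y deg -61.8
red n 113 px [261.2 193.1] ctr y,z [-100.8  192. ] len 238.9 lean to +y deg -61.8
red n 113 px [261.2 193.1] ctr y,z [-88.5 203. ] len 234.9 lean to +y deg -61.8
grip [441.81929287  20.25538402   0.        ]
travel [109.6   0.5  13.9] dr [-0.0001 -0.0033 -0.0002] rows>=2.2
```

{"name": "move_arm", "arguments": {
  "fingers": [75, 75, 75, 75, 75, 75],
  "travel": [
    [25, 0, 0],
    [65, 0, 5],
    [100, 0, 13],
    [110, 0, 13],
    [110, 0, 13],
    [110, 0, 13]
  ],
  "dr": [
    [0, 0, 0],
    [0, 0, 0],
    [0, 0, 0],
    [0, 0, 0],
    [0, 0, 0],
    [0, 0, 0]
  ]
}}

```text
clock: 16.0
position: [442.9, 20.2, 332.3]
ee_rot: [-0.113, 0.994, -0.0, 0.0]
contact_force: [0.4, -1.1, 1.1]
gripper_width: 74.9
grasp_force: 0.0
```

```bash
python3 - <<'E'
from h import *
im=snap('wrist','w13');s1=snap('scene','s1')
W=(275,205,335,252)
for f in('s0','s1'):
  for X in(165,172): pointer(f,X,W)
g=cv2.cvtColor(im,cv2.COLOR_RGB2HSV)[...,2];m=((g<45)*255).astype(np.uint8);z=np.zeros_like(m);z[120:240,255:390]=255
for c in sorted(cv2.findContours(m&z,0,1)[0],key=cv2.contourArea)[::-1][:2]:
    q=np.array([onz('w13',*p[0],122)[:2] for p in c]).astype(np.float32);print('dark',cv2.boundingRect(c),cv2.minAreaRect(q))
print(g[150:230:4,322])
gq=NEST-110*BX;plan(gq[0],gq[1],258,103)
E
```

```text
red n 33 px [297.8 233.2] ctr y,z [ 29.  127.7] len 72.6 lean to +y deg 59.8
red n 33 px [297.8 233.2] ctr y,z [ 36.2 136.2] len 71.7 lean to +y deg 59.8
red n 33 px [297.8 233.2] ctr y,z [ 29.2 127.8] len 72.6 lean to +y deg 59.8
red n 33 px [297.8 233.2] ctr y,z [ 36.4 136.3] len 71.7 lean to +y deg 59.8
dark (288, 188, 69, 51) ((434.4119873046875, 18.385927200317383), (32.28183364868164, 41.96516036987305), 13.015619277954102)
dark (278, 158, 89, 2) ((401.4122314453125, 10.70340347290039), (0.7492399215698242, 51.36050033569336), 12.998730659484863)
[130 191  38  73  81  82  81  80  81 206  12  18  16  19  21  25  30  26
  26  61]
travel [ 1.3  0.3 74. ] dr [-0.0001  0.0002  0.0001] rows>=1.5
```

The pointer readout works: 59.8° lean against 60° expected. Taking the grip.

{"name": "move_arm", "arguments": {
  "fingers": [75, 75, 75, 75, 75, 60, 50, 44, 38, 35],
  "travel": [
    [1, 0, 25],
    [1, 0, 50],
    [1, 0, 68],
    [1, 0, 74],
    [1, 0, 74],
    [1, 0, 74],
    [1, 0, 74],
    [1, 0, 74],
    [1, 0, 74],
    [1, 0, 74]
  ],
  "dr": [
    [0, 0, 0],
    [0, 0, 0],
    [0, 0, 0],
    [0, 0, 0],
    [0, 0, 0],
    [0, 0, 0],
    [0, 0, 0],
    [0, 0, 0],
    [0, 0, 0],
    [0, 0, 0]
  ]
}}

```text
clock: 17.1
position: [441.2, 19.6, 258.9]
ee_rot: [-0.113, 0.994, -0.0, 0.001]
contact_force: [-0.6, -0.5, 6.0]
gripper_width: 43.4
grasp_force: 61.0
```

{"name": "move_arm", "arguments": {
  "fingers": [30, 30, 30, 30],
  "travel": [
    [0, 0, 0],
    [0, 0, 0],
    [0, 0, 0],
    [0, 0, 0]
  ],
  "dr": [
    [0, 0, 0],
    [0, 0, 0],
    [0, 0, 0],
    [0, 0, 0]
  ]
}}

```text
clock: 17.5
position: [441.2, 19.6, 258.9]
ee_rot: [-0.113, 0.994, 0.0, 0.001]
contact_force: [-0.3, -1.3, 6.5]
gripper_width: 43.2
grasp_force: 61.0
```

Gripped, 43 mm wide. Slide 58 mm at a gentle pace.

{"name": "move_arm", "arguments": {
  "fingers": [30, 30, 30, 30, 30, 30, 30, 30, 30, 30],
  "travel": [
    [-3, 0, 0],
    [-9, 0, 0],
    [-16, 0, 0],
    [-23, 0, 0],
    [-30, 0, 0],
    [-37, 0, 0],
    [-44, 0, 0],
    [-50, 0, 0],
    [-55, 0, 0],
    [-58, 0, 0]
  ],
  "dr": [
    [0, 0, 0],
    [0, 0, 0],
    [0, 0, 0],
    [0, 0, 0],
    [0, 0, 0],
    [0, 0, 0],
    [0, 0, 0],
    [0, 0, 0],
    [0, 0, 0],
    [0, 0, 0]
  ]
}}

```text
clock: 18.5
position: [495.8, 32.2, 258.9]
ee_rot: [-0.113, 0.994, -0.0, -0.003]
contact_force: [-11.1, 1.0, 14.4]
gripper_width: 43.6
grasp_force: 62.1
```

```bash
cat >> h.py <<'E'
def look(f):
    s=arm.read_state();snap('scene',f);pointer(f,168,(275,190,340,252))
    print('slid %.1f side %.1f'%((s['position']-[441.2,19.6,0])@BX,(s['position']-[441.2,19.6,0])@BY),'F along %.1f side %.1f z %.1f'%(s['contact_force']@BX,s['contact_force']@BY,s['contact_force'][2]),'w',s['gripper_width'].round(1))
E
python3 -c "
from h import *
look('s2')"
```

```text
red n 40 px [298.6 233.1] ctr y,z [ 35.1 133.4] len 74.1 lean to +y deg 58.6Traceback (most recent call last):
  File "<string>", line 3, in <module>
    look('s2')
    ~~~~^^^^^^
  File "h.py", line 50, in look
    print('slid %.1f side %.1f'%((s['position']-[441.2,19.6,0])@BX,(s['position']-[441.2,19.6,0])@BY),'F along %.1f side %.1f z %.1f'%(s['contact_force']@BX,s['contact_force']@BY,s['contact_force'][2]),'w',s['gripper_width'].round(1))
                                                                                                                                                                                                              ^^^^^^^^^^^^^^^^^^^^^^^^
AttributeError: 'float' object has no attribute 'round'
```

{"name": "move_arm", "arguments": {
  "fingers": [30, 30, 30, 30, 30, 30],
  "travel": [
    [-1.5, 0, 0],
    [-3, 0, 0],
    [-4.5, 0, 0],
    [-6, 0, 0],
    [-7.5, 0, 0],
    [-7.5, 0, 0]
  ],
  "dr": [
    [0, 0, 0],
    [0, 0, 0],
    [0, 0, 0],
    [0, 0, 0],
    [0, 0, 0],
    [0, 0, 0]
  ]
}}

```text
clock: 19.15
position: [502.6, 33.8, 258.9]
ee_rot: [-0.113, 0.994, -0.0, -0.003]
contact_force: [-12.0, 0.4, 14.4]
gripper_width: 43.4
grasp_force: 62.4
```

```bash
sed -i "s/s\['gripper_width'\].round(1)/s['gripper_width']/" h.py; python3 -c "
from h import *
look('s3')"
```

```text
red n 36 px [298.3 233. ] ctr y,z [ 34.2 133.1] len 72.3 lean to +y deg 58.6
slid 63.0 side -0.0 F along -11.6 side 3.1 z 14.4 w 43.44338803649339
```

{"name": "move_arm", "arguments": {
  "fingers": [30, 30, 30, 30],
  "travel": [
    [-1, 0, 0],
    [-2, 0, 0],
    [-3, 0, 0],
    [-3, 0, 0]
  ],
  "dr": [
    [0, 0, 0],
    [0, 0, 0],
    [0, 0, 0],
    [0, 0, 0]
  ]
}}

```text
clock: 19.6
position: [504.4, 34.2, 258.8]
ee_rot: [-0.113, 0.994, -0.001, -0.005]
contact_force: [-14.7, 1.4, 17.6]
gripper_width: 43.2
grasp_force: 62.9
```

```bash
python3 -c "
from h import *
look('s4')"
```

```text
red n 32 px [297.1 228.6] ctr y,z [ 31.  145.7] len 71.7 lean to +y deg 45.6
slid 64.8 side -0.0 F along -14.0 side 4.7 z 17.6 w 43.2115487273864
```

{"name": "move_arm", "arguments": {
  "fingers": [30, 30, 30, 30],
  "travel": [
    [-1, 0, 0],
    [-2, 0, 0],
    [-3, 0, 0],
    [-3, 0, 0]
  ],
  "dr": [
    [0, 0, 0],
    [0, 0, 0],
    [0, 0, 0],
    [0, 0, 0]
  ]
}}

```text
clock: 20.05
position: [507.3, 34.8, 258.9]
ee_rot: [-0.113, 0.994, -0.001, -0.005]
contact_force: [-14.5, 1.4, 18.5]
gripper_width: 43.4
grasp_force: 62.9
```

```bash
python3 -c "
from h import *
look('s5')"
```

```text
red n 20 px [289.  219.2] ctr y,z [  5.2 162.4] len 68.0 lean to +y deg 12.0
slid 67.8 side -0.0 F along -13.8 side 4.6 z 18.5 w 43.38266645689994
```

Pointer at 12° before upright. A touch more, about 0.6 mm.

{"name": "move_arm", "arguments": {
  "fingers": [30, 30, 30],
  "travel": [
    [-0.3, 0, 0],
    [-0.6, 0, 0],
    [-0.6, 0, 0]
  ],
  "dr": [
    [0, 0, 0],
    [0, 0, 0],
    [0, 0, 0]
  ]
}}

```text
clock: 20.4
position: [507.8, 35.0, 258.8]
ee_rot: [-0.113, 0.994, -0.001, -0.005]
contact_force: [-15.7, 1.1, 17.0]
gripper_width: 43.2
grasp_force: 62.9
```

```bash
python3 -c "
from h import *
look('s6')"
```

```text
red n 25 px [287.6 218. ] ctr y,z [  0.2 163.5] len 66.4 lean to +y deg 4.0
slid 68.3 side 0.0 F along -15.0 side 4.6 z 17.0 w 43.20885892630638
```

4° from upright. Unload the arm's lag (about 3 mm back, well within the drag), then open and rise.

{"name": "move_arm", "arguments": {
  "fingers": [30, 30, 30, 30],
  "travel": [
    [1, 0, 0],
    [2, 0, 0],
    [2.5, 0, 0],
    [2.5, 0, 0]
  ],
  "dr": [
    [0, 0, 0],
    [0, 0, 0],
    [0, 0, 0],
    [0, 0, 0]
  ]
}}

```text
clock: 20.85
position: [507.0, 34.8, 258.9]
ee_rot: [-0.113, 0.994, -0.0, -0.003]
contact_force: [-7.9, 1.4, 12.3]
gripper_width: 43.4
grasp_force: 62.1
```

```bash
python3 -c "
from h import *
look('s7')"
```

```text
red n 24 px [287.5 217.8] ctr y,z [  0.2 164.4] len 66.4 lean to +y deg 4.1
slid 67.5 side 0.0 F along -7.4 side 3.1 z 12.3 w 43.40426470251679
```

Pointer unchanged, load down to 7 N. Release.

{"name": "move_arm", "arguments": {
  "fingers": [47, 52, 58, 65, 72, 75, 75, 75, 75, 75],
  "travel": [
    [0, 0, 0],
    [0, 0, 0],
    [0, 0, 0],
    [0, 0, 0],
    [0, 0, 0],
    [0, 0, -10],
    [0, 0, -35],
    [0, 0, -70],
    [0, 0, -90],
    [0, 0, -90]
  ],
  "dr": [
    [0, 0, 0],
    [0, 0, 0],
    [0, 0, 0],
    [0, 0, 0],
    [0, 0, 0],
    [0, 0, 0],
    [0, 0, 0],
    [0, 0, 0],
    [0, 0, 0],
    [0, 0, 0]
  ]
}}

```text
clock: 21.9
position: [509.5, 35.4, 351.9]
ee_rot: [-0.113, 0.994, 0.001, 0.004]
contact_force: [-0.3, 0.4, 1.1]
gripper_width: 75.1
grasp_force: 0.0
```

```bash
python3 - <<'E'
from h import *
look('s8')
im=snap('wrist','w14');c=NEST+68.3*BX
# disc circle numerically: near-white pixels around expected place
h=cv2.cvtColor(im,cv2.COLOR_RGB2GRAY);cc=cv2.HoughCircles(cv2.medianBlur(h,3),cv2.HOUGH_GRADIENT,1,30,param1=100,param2=18,minRadius=30,maxRadius=60)
if cc is not None:
  for u,v,r in cc[0][:6]:
    w=onz('w14',u,v,104);print(u,v,r,'from nest',((w-c)@BX).round(1),((w-c)@BY).round(1))
E
```

```text
red n 26 px [287.5 218.5] ctr y,z [ -0.  161.9] len 66.4 lean to +y deg 4.5
slid 70.1 side 0.0 F along -0.2 side 0.5 z 1.1 w 75.08521301242088
312.5 126.5 53.9 from nest -168.3 -6.6
329.5 211.5 59.4 from nest -107.1 5.3
322.5 334.5 43.6 from nest 9.2 0.2
343.5 113.5 50.6 from nest -177.3 14.5
308.5 96.5 58.3 from nest -189.0 -9.3
311.5 236.5 59.4 from nest -87.3 -8.1
```

```bash
python3 - <<'E'
from h import *
c=NEST+68.3*BX
for n in('scene','top'):
    f='f_'+n;im=snap(n,f);d=np.load(f'pics/{f}.npz');K,P=d['K'],d['P'];V=np.linalg.inv(P)
    w=[]
    def pr(p):
        q=V@[*p,1];return K[0,2]+K[0,0]*q[0]/-q[2],K[1,2]+K[1,1]*(-q[1])/-q[2]
    u,v=np.array(pr([c[0],c[1],104])).round().astype(int);print(n,'expected',u,v)
    h=cv2.cvtColor(im,cv2.COLOR_RGB2HSV).astype(int);m=(h[...,2]>110)&(h[...,1]<45);z=np.zeros_like(m);z[v-16:v+17,u-20:u+21]=1
    cs=cv2.findContours((m&z).astype(np.uint8),0,1)[0];k=max(cs,key=cv2.contourArea);hull=cv2.convexHull(k)
    q=np.array([onz(f,*p[0],104)[:2] for p in hull]).astype(np.float32);o,r=cv2.minEnclosingCircle(q);e=np.array([*o,0])-c
    print('bbox',cv2.boundingRect(k),'r',r,'from nest',(e@BX).round(1),(e@BY).round(1))
E
```

```text
scene expected 315 217
bbox (303, 211, 27, 15) r 37.73865509033203 from nest -2.0 3.5
top expected 303 167
bbox (283, 165, 10, 19) r 28.772747039794922 from nest -11.5 48.8
```

The pointer holds at 4.5°. The disc still sits in the nest within the far camera's error, and the robot touches nothing. Handing in.

```bash
python3 -c "
from h import *
print(arm.job_done())"
```

```text
the job is handed in; nothing more can be done
None
```

I handed the job in at about 22 s with the spacer in the nest, the disc on top of it, the pointer measured about 4° from upright and the carriage let go; the hand-in returned no verdict.

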